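Seat a clock-face blank on its jig pin

ROBOT

A 6-joint arm with a two-finger parallel gripper is mounted at the origin on the work surface. World frame = base frame: x ahead of the robot, y to its left, z up, the work surface at z = 0. Lengths are in mm, angles in rad, forces in N, time in s.
With the tool pointing down it reaches from about 400 to 925 mm from the base axis. Payload 3.4 kg.
Tool frame: the origin (TCP) lies midway between the tips of the shut fingers; the grasp point (between the pads) lies 19 mm behind it (robot.grip_depth is the distance from the TCP to the grasp point, in mm); z points along the fingers, y is the line along which they close (so a half turn about z gives the same grasp; the last joint's range is limited). The gripper opens to 85 mm and grips with 20 to 120 N. Pads are 22 mm wide; open, the fingers measure 114 mm over their backs; the gripper's body (76 mm by 85 mm) begins 54 mm behind the grasp point. The pads swing forward as they close: fully open they stand 13 mm farther back than shut.
Start: joints at [1.163, 0.307, 1.506, -0, 1.328, -0.073], TCP at [188.957, 543.071, 211.205] pointing down, gripper open.
Joint ranges: [-3.12, 3.12], [-1.05, 2.28], [0.14, 2.33], [-1.42, 4.57], [0.1, 2.73], [-2.68, 2.68]. Speed limits (rad/s): [2.57, 2.57, 3.14, 3.14, 3.14, 3.14].

INTERFACE

Orientations are given as a unit quaternion [w, x, y, z].
In Python, from bench import robot gives the robot as it stands.
- The arm moves only by the tool apply_moves, never from a script. Its argument "series" is a list of rows, each a list of 6 numbers: the shift along the tool's x, y, z scaled (see below), then the turn, a rotation vector about the tool's x, y, z scaled (see below). A call has 1 to 10 rows; each row shifts and turns the commanded pose from where the row before left it, along the tool's axes as they then stand; what a row does not reach is not made up. The controller multiplies each number of a shift by 0.04 m and each number of a turn by 180 degrees. A row lasts 1/12 s, in which the tool goes at most 41.7 mm and 7.16 degrees, less where a joint would pass 70% of its speed; a pose out of reach is approached as far as the arm can. A call with a number of a shift or a turn outside -1 to 1 is refused whole. A call with a gripper value outside its range is refused whole. "claw" is the finger opening in mm, from 0 to 85.4, set as the call begins (left out, the last holds). The fingers move at their own pace and stop on an object; "newtons" is the grip in N (left out, the last holds). Time passes only in rows, so rows that do not move let the fingers close. It gives the time, the measured TCP pose, the force, the opening and the grip force at its end, in the units of the state.
- robot.get_obs(): the state, without advancing time (a new reading comes with each control period).
- robot.read_camera(name): name is "side" or "top" or "wrist"; returns the picture (400x640x3 uint8, blue, green, red); there is no depth.
- robot.camera_params(name): a dict with "intrinsics" (3x3 intrinsics, pixels), "view" (4x4, takes a point from world to camera coordinates); the wrist camera has in their place "tool_from_camera" (4x4, takes a point from camera to tool coordinates, whose origin is the TCP and whose axes are the flange's). Camera axes: x right, y down, z forward; pixel columns grow to the right and rows downward; lengths in mm; the calibration is good to about 2 mm. The wrist camera is an equidistant fisheye: a pixel r from the principal point sees the ray r / f radians off the axis. A picture is of the moment at which its call begins: read the wrist's pose just before it. camera_params takes no time and is no camera call.
- robot.hand_in(): hands the job in; it is judged then, once.
The state is a dict: "clock": time; "qpos": joint angles; "joint_vel": joint speeds; "tau": joint torques, N m; "position": TCP position; "eef_rot": TCP orientation; "wrist_force": force on the tool from outside, world axes, zero at the start; "ft_torque": the same for the moment, N m; "width": finger opening in mm; "grasp_force": force on a finger pad.
Only numpy, scipy, OpenCV 4.12 (cv2) and the standard library are available. Lean on these libraries where they do the work, as an engineer would, in place of code of your own. Each camera call takes 0.05 s, during which the arm holds its last target. There are 200 camera calls.

TASK

Nudge the pale birch clock-face blank forward off the wooden rest of its jig until its centre hole drops over the steel locating pin and the blank lies flat on the grey jig board. Leave the dark walnut blank where it lies on the other jig.

Things in the scene. Friction and masses are not known exactly. Their poses are not given: they have to be found in the camera images.
- birch_blank: Loose pale clock-face blank, 110 x 110 x 18 mm, 37 mm hole through its middle. Origin: hole centre, underside; x, y along its sides (x within 7 deg of jig x). Starts level, underside at 26 mm, rear on the batten, front on the pin top, hole 32-46 mm short of the pin, up to 8 mm aside; about 1 N slides it. Hole over pin (within 10 mm) and rear edge off the batten, it drops 14 mm onto the board.
- birch_jig: Fixed jig under the birch blank, left or right: grey board 216 x 170 x 12 mm, steel pin (16 mm diameter, top 26 mm above the bench), brown rest batten on the robot's side (60 x 150 mm, top 26 mm above the bench). Origin: on the pin axis at bench height; x away from the robot, the way to slide. Board x -141 to 75, batten x -126 to -66 mm. Scribed black lines cross at the pin. Yaw up to 17 deg.
- walnut_blank: Loose dark walnut clock-face blank, otherwise like the birch one (110 x 110 x 18 mm, 37 mm hole, origin at the hole's centre on the underside). It lies likewise on the other jig, underside 26 mm above the bench, and must stay there.
- walnut_jig: Fixed jig like the birch one, holding the walnut blank; its pin is 25 to 46 cm to the left or right of the other. Origin on its pin's axis at bench height.
Not all that is in view belongs to the job. Of the things like the birch_blank, leave any that is orange, red or yellow; of the rest the smaller one is meant.

How it is judged (in metres and radians):
At the end, for the whole second after the job is handed in: The birch blank is at rest, flat on the grey board (underside within 4 mm of it, tilt under 3.4 degrees) with the pin inside its hole (axes within 13 mm), and the walnut blank is within 15 mm of where it began (horizontal distance between birch_blank and birch_jig below 0.013 m and z of birch_blank in the frame of birch_jig below 0.016 m and angle between birch_blank's own z axis and vertical below 0.06 rad and linear speed of birch_blank below 0.02 m/s and distance of walnut_blank from where it was at the start of the episode below 0.015 m); the robot touches nothing.
It fails at once if the walnut blank is pushed more than 15 mm from where it lay (distance of walnut_blank from where it was at the start of the episode above 0.015 m).
It also fails if it takes over 29 s, if anything falls off the work surface, if the arm or the gripper's body presses on something with over 40 N, if the wrist force passes 120 N, or if a joint passes its speed limit or range.

## Working session

There is one attempt and no reset: what is moved stays moved. The work goes in short steps, Python scripts to look and compute and a tool call to move; the robot and the scene stay as the last step left them, time stands still between calls to the robot, and variables do not carry over. Pictures are saved under pics/ and viewed, at most 10 in all, crops included, and the job is handed in when it is done.

Besides the shell and the picture viewer there is one more tool, called after "Call:" by a JSON object that holds its "name" and its "arguments". apply_moves: Moves the arm, as the interface text tells. Shifts and turns lie within -1 to 1; 1 stands for 0.04 m of shift or 180 degrees of turn. Its arguments: {"type":"object","properties":{"series":{"type":"array"},"claw":{"type":"number"},"newtons":{"type":"number"}},"required":["series"]}

```bash
mkdir -p pics; python3 - <<'E'
from bench import robot
import cv2,numpy as np
np.set_printoptions(suppress=True,precision=4)
o=robot.get_obs();print(o)
for n in("top","side"):
    im=robot.read_camera(n);cv2.imwrite(f"pics/{n}0.png",im);p=robot.camera_params(n);print(p)
print(robot.camera_params("wrist"))
E
```

```text
{'clock': 0.0, 'qpos': array([ 1.1625,  0.3076,  1.5077,  0.    ,  1.3283, -0.0735]), 'joint_vel': array([ 0.0012, -0.0001, -0.0015,  0.0015, -0.0002,  0.0004]), 'tau': array([  0.0007, -45.7564, -25.1909,  -0.0001,   0.0135,  -0.    ]), 'position': array([188.6769, 542.4127, 210.2906]), 'eef_rot': array([-0.0002,  0.1666,  0.986 , -0.001 ]), 'wrist_force': array([-0.0373,  0.4225, -0.9621]), 'ft_torque': array([0.0573, 0.0624, 0.0142]), 'grasp_force': 0.0, 'width': 85.40507836207892}
{'intrinsics': array([[377.854 ,   0.    , 316.9681],
       [  0.    , 377.854 , 190.3848],
       [  0.    ,   0.    ,   1.    ]]), 'view': array([[   0.0011,   -0.9996,   -0.028 ,  213.0214],
       [  -0.9902,    0.0028,   -0.1393,  455.1665],
       [   0.1394,    0.0279,   -0.9898, 1141.0179],
       [   0.    ,    0.    ,    0.    ,    1.    ]])}
{'intrinsics': array([[451.0165,   0.    , 318.6393],
       [  0.    , 451.0165, 203.2933],
       [  0.    ,   0.    ,   1.    ]]), 'view': array([[   0.7588,   -0.6513,    0.0087, -209.2498],
       [  -0.3656,   -0.4369,   -0.8219,  266.1999],
       [   0.5391,    0.6204,   -0.5696, 1128.869 ],
       [   0.    ,    0.    ,    0.    ,    1.    ]])}
{'intrinsics': array([[309.7069,   0.    , 317.2125],
       [  0.    , 309.7069, 199.069 ],
       [  0.    ,   0.    ,   1.    ]]), 'tool_from_camera': array([[   0.0009,   -0.962 ,   -0.2732,   69.9277],
       [   1.    ,    0.001 ,   -0.0005,   -0.5837],
       [   0.0008,   -0.2732,    0.962 , -162.3392],
       [   0.    ,    0.    ,    0.    ,    1.    ]])}
```

View pics/top0.png

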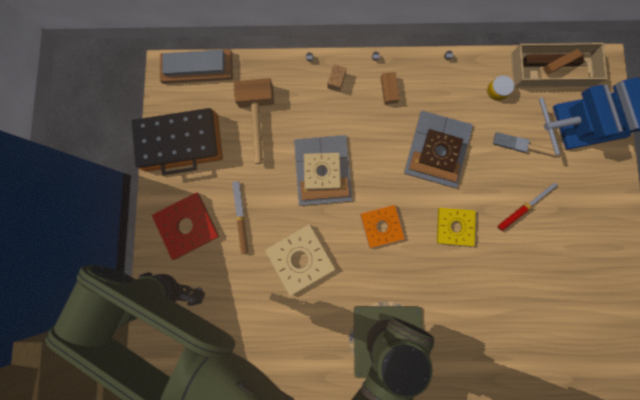

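View pics/side0.png

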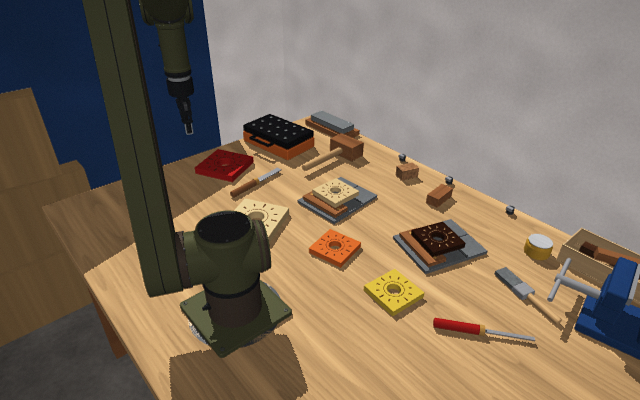

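The top view shows the birch blank on its jig at (322,170) and walnut at (441,150). The larger cream square at (300,260) and the orange, red and yellow ones are decoys. The side view shows the same: birch (335,190), walnut (438,238). Next I'll measure from both views.

```bash
cat > h.py <<'E'
import numpy as np,cv2
from scipy.spatial.transform import Rotation as R
from bench import robot
np.set_printoptions(suppress=True,precision=3)
def rays(name,px,obs=None):
    """camera centre and world ray directions of pixels"""
    p=robot.camera_params(name);K=p["intrinsics"];px=np.atleast_2d(np.float64(px))
    v=(px-K[:2,2])/K[0,0]
    if name=="wrist":
        r=np.linalg.norm(v,axis=1,keepdims=True)
        d=np.c_[v/np.maximum(r,1e-9)*np.sin(r),np.cos(r)]
        T=np.eye(4);T[:3,:3]=R.from_quat(obs["eef_rot"],scalar_first=True).as_matrix();T[:3,3]=obs["position"]
        M=T@p["tool_from_camera"]
    else:
        d=np.c_[v,np.ones(len(v))];M=np.linalg.inv(p["view"])
    return M[:3,3],d@M[:3,:3].T
def plane(name,px,z,obs=None):
    c,d=rays(name,px,obs);return c+d*((z-c[2])/d[:,2:])
def meet(a,b):
    (c1,d1),(c2,d2)=a,b;d1=d1[0];d2=d2[0]
    s=np.linalg.lstsq(np.c_[d1,-d2],c2-c1,rcond=None)[0];p,q=c1+s[0]*d1,c2+s[1]*d2
    return (p+q)/2,np.linalg.norm(p-q)
def blob(im,lo,hi,near):
    m=cv2.inRange(cv2.cvtColor(im,cv2.COLOR_BGR2HSV),lo,hi)
    cs,_=cv2.findContours(m,cv2.RETR_EXTERNAL,cv2.CHAIN_APPROX_NONE)
    cs=[c for c in cs if cv2.contourArea(c)>100]
    return min(cs,key=lambda c:np.linalg.norm(c[:,0].mean(0)-near))
E
python3 - <<'E'
from h import *
for n,s in(("top",(322,170)),("side",(335,190))):
    im=cv2.imread(f"pics/{n}0.png");hsv=cv2.cvtColor(im,cv2.COLOR_BGR2HSV)
    for dx,dy in((-13,0),(13,4),(0,0),(0,26),(-24,0),(0,-26),(60,60)):print(n,dx,dy,hsv[s[1]+dy,s[0]+dx])
im=cv2.imread("pics/top0.png")[120:220,280:490];cv2.imwrite("pics/c0.png",cv2.resize(im,None,fx=3.8,fy=3.8,interpolation=cv2.INTER_CUBIC))
# hole centres, top and side
for nm,a,b in(("birch",(322,170.5),(335.5,190)),("walnut",(441.5,150),(438,238))):
    print(nm,meet(rays("top",a),rays("side",b)),plane("top",a,44),plane("side",b,44))
E
```

```text
top -13 0 [ 18 103 153]
top 13 4 [ 19  96 178]
top 0 0 [10 31 74]
top 0 26 [ 14 143 127]
top -24 0 [130   7 106]
top 0 -26 [135   5 102]
top 60 60 [ 16 117 161]
side -13 0 [ 19  95 219]
side 13 4 [ 20  95 226]
side 0 0 [ 18 105 138]
side 0 26 [ 12 162  85]
side -24 0 [ 16 115 206]
side 0 -26 [ 16 125 108]
side 60 60 [ 17 116 193]
birch (array([517.137, 196.409,  43.28 ]), np.float64(1.3490463802801949)) [[516.453 196.81   44.   ]] [[517.001 195.3    44.   ]]
walnut (array([ 581.479, -176.641,   36.283]), np.float64(0.1687039986350751)) [[ 579.619 -174.337   44.   ]] [[ 572.677 -181.68    44.   ]]
```

View pics/c0.png

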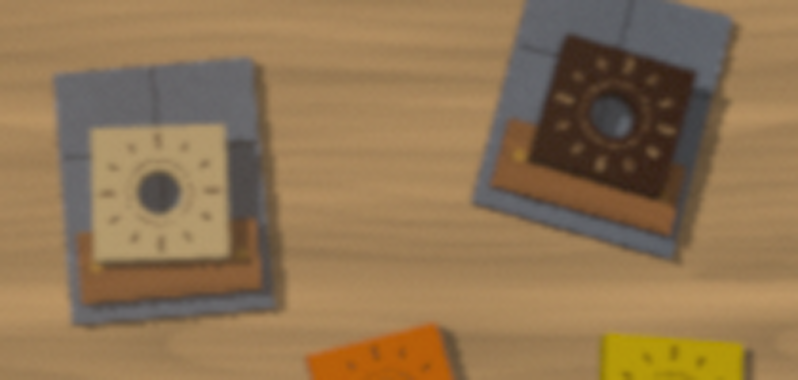

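The crop shows the birch hole at crop (158,192), with the scribed lines running from about (153,68) and along y≈150. The jig yaw is about +4 to 5°. I'll move behind and above the blank for a wrist view.

Call:
{"name": "apply_moves", "arguments": {"series": [[-0.75, -0.59, 0.18, 0, 0, 0], [-0.75, -0.59, 0.18, 0, 0, 0], [-0.75, -0.59, 0.18, 0, 0, 0], [-0.75, -0.59, 0.18, 0, 0, 0], [-0.75, -0.59, 0.18, 0, 0, 0], [-0.75, -0.59, 0.18, 0, 0, 0], [-0.75, -0.59, 0.18, 0, 0, 0], [-0.75, -0.59, 0.18, 0, 0, 0], [-0.75, -0.59, 0.18, 0, 0, 0], [-0.75, -0.59, 0.18, 0, 0, 0]], "claw": 50}}

```text
clock: 0.93
position: [395.1, 219.8, 138.7]
eef_rot: [-0.0, 0.166, 0.986, -0.0]
wrist_force: [0.6, 0.3, -0.3]
width: 50.2
grasp_force: 0.0
```

Call:
{"name": "apply_moves", "arguments": {"series": [[-0.7, -0.55, 0.2, 0, 0, 0], [0, 0, 0, 0, 0, -0.033], [0, 0, 0, 0, 0, -0.033], [0, 0, 0, 0, 0, -0.033], [0, 0, 0, 0, 0, -0.033], [0, 0, 0, 0, 0, 0], [0, 0, 0, 0, 0, 0], [0, 0, 0, 0, 0, 0]]}}

```text
clock: 1.6
position: [413.8, 191.6, 131.1]
eef_rot: [-0.0, -0.039, 0.999, -0.0]
wrist_force: [-0.3, 0.2, 1.1]
width: 50.1
grasp_force: 0.0
```

```bash
python3 - <<'E'
from h import *
import pickle
o=robot.get_obs();im=robot.read_camera("wrist");cv2.imwrite("pics/w1.png",im);pickle.dump(o,open("o1.pkl","wb"))
print(o["clock"],o["position"],o["eef_rot"],o["width"],o["wrist_force"])
E
```

```text
1.6 [413.756 191.603 131.07 ] [-0.    -0.039  0.999 -0.   ] 50.0505555010625 [-0.343  0.206  1.128]
```

View pics/w1.png

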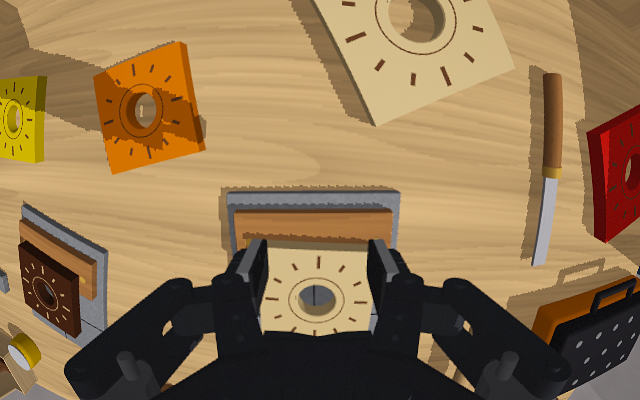

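The wrist view shows the board's rear corners at (228,192) and (400,190), the batten's rear edge at row ~211, and the blank's hole at (316,299) with a scribed line visible through it. I'll compute the jig frame and blank pose from both views.

```bash
python3 - <<'E'
from h import *
import pickle
o=pickle.load(open("o1.pkl","rb"))
t=lambda q:(np.array(q)+.5)/3.8-.5+[280,120]
c=plane("top",t([(55,75),(252,60),(280,308),(75,325)]),12)[:,:2];print("corners FL FR RR RL\n",c)
print("sides",np.linalg.norm(c-np.roll(c,-1,0),axis=1))
ang=lambda v:np.degrees(np.arctan2(v[1],v[0]))
print("yaw",ang(c[0]-c[3]),ang(c[1]-c[2]),ang(c[0]-c[1])-90,ang(c[3]-c[2])-90)
L=plane("top",t([(65,157),(248,143),(153,70)]),12)[:,:2];print("lines",L)
print("wrist rear corners",plane("wrist",[(228,192),(400,190)],12,o)[:,:2],"batten rear",plane("wrist",[(235,212),(393,210)],26,o)[:,:2])
w=cv2.imread("pics/w1.png");tp=cv2.imread("pics/top0.png")
print("hole wrist",plane("wrist",[(316,299)],44,o))
# birch top face outline and hole in top view
b=blob(tp,(14,60,120),(26,130,255),(322,170)) if 0 else None
sub=tp[140:200,295:350];m=cv2.inRange(cv2.cvtColor(sub,cv2.COLOR_BGR2HSV),(16,70,135),(24,125,255))
m=cv2.resize(sub,None,fx=10,fy=10,interpolation=cv2.INTER_CUBIC)
cv2.imwrite("pics/c1.png",m)
cv2.imwrite("pics/w1c.png",cv2.resize(w[170:345,200:430],None,fx=3.4,fy=3.4,interpolation=cv2.INTER_CUBIC))
E
```

```text
corners FL FR RR RL
 [[625.707 287.595]
 [637.712 119.789]
 [425.451  98.624]
 [411.575 268.874]]
sides [168.234 213.313 170.815 214.949]
yaw 4.996305331398214 5.694390863231213 4.0921760584344185 4.659736393275466
lines [[554.266 278.436]
 [565.546 123.846]
 [629.527 204.015]]
wrist rear corners [[423.115 105.509]
 [408.17  270.415]] batten rear [[437.957 116.289]
 [424.445 262.378]]
hole wrist [[513.686 197.879  44.   ]]
```

View pics/w1c.png

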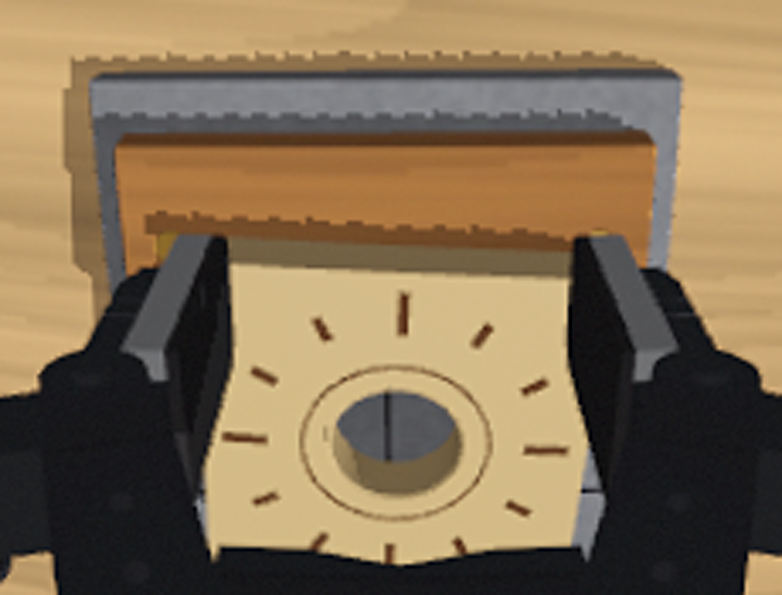

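View pics/c1.png

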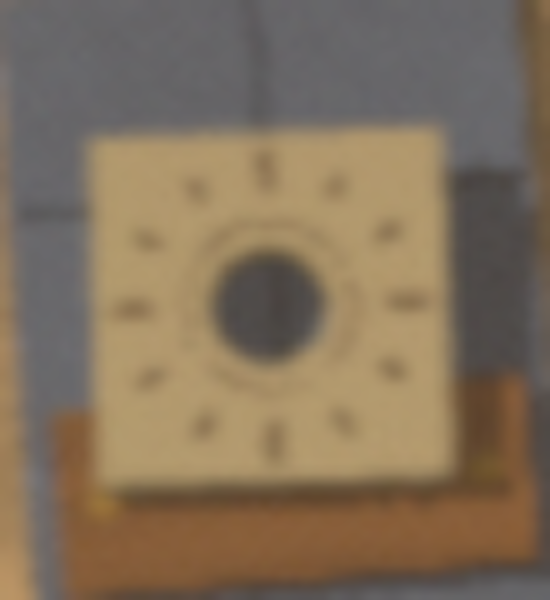

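The wrist crop shows the hole rim centred at crop (398,442), the lengthwise scribed line at (388,392–460), the cross line at (200,492) and (590,490), and the blank's rear edge from (228,262) to (570,278).

```bash
python3 - <<'E'
from h import *
import pickle
o=pickle.load(open("o1.pkl","rb"))
ang=lambda v:np.degrees(np.arctan2(v[1],v[0]))
w=lambda q,z:plane("wrist",(np.array(q)+.5)/3.4-.5+[200,170],z,o)[:,:2]
t=lambda q,z:plane("top",(np.array(q)+.5)/10-.5+[295,140],z)[:,:2]
for n,hole,lat,sc,cross,line in(
 ("wrist",w([(398,442)],44),w([(245,438),(546,451)],44),w([(404,315),(389,553)],44),w([(200,492),(590,490)],12),w([(388,392),(388,460)],12)),
 ("top",t([(268,305)],44),t([(132,309),(407,302)],44),t([(275,440),(264,170)],44),t([(25,213),(513,172)],12),t([(255,20),(260,120)],12))):
    d=lat[0]-lat[1];f=sc[1]-sc[0];print(n,"hole",hole[0],"blank yaw",ang(d)-90,ang(f))
    print(" cross",cross.tolist(),ang(cross[0]-cross[1])-90,"line",line.tolist(),ang(line[1]-line[0]))
    u=cross[1]-cross[0]
    yaw=np.radians(4.8);v=np.array([np.cos(yaw),np.sin(yaw)])
    s=np.linalg.solve(np.c_[u,-v],line.mean(0)-cross[0]);pin=cross[0]+s[0]*u
    e=hole[0]-pin;print(" pin",pin,"hole in jig",e@v,e@[-v[1],v[0]])
print("rear edge wrist",w([(228,262),(570,278)],44))
R_=R.from_quat(o["eef_rot"],scalar_first=True).as_matrix();print("tool x ang",ang(R_[:2,0]))
E
```

```text
wrist hole [514.394 198.612] blank yaw -178.47842688526026 1.4701787815420913
 cross [[563.6594149025074, 136.34003956551388], [552.4118851241442, 265.3287073162905]] -175.01653831765333 line [[517.534298660572, 195.67454745937886], [543.6543346599126, 197.59162067227194]] 4.197682212828534
 pin [558.2   198.951] hole in jig -43.680290872544084 3.3279826526699634
top hole [517.885 198.83 ] blank yaw 1.2348447596343703 2.2621605054761442
 cross [[554.5805592742, 277.4302414370758], [567.2120291769481, 120.77274787247795]] 4.609850278488423 line [[617.8842454799214, 203.5120928183777], [584.7655032655181, 201.90224177909508]] -177.21713081470915
 pin [560.879 199.311] hole in jig -42.883496759068315 3.1186072367429265
rear edge wrist [[461.897 149.838]
 [459.471 239.811]]
tool x ang -175.5588390879403
```

Both views agree: the hole is at about (-43.3, +3.2) mm in the jig frame, the jig yaw is 4.8° and the blank yaw about 1.5°. The push is therefore about 43.5 mm, nearly along world x. I'll descend behind the blank.

Call:
{"name": "apply_moves", "arguments": {"series": [[0, 0.12, 0, 0, 0, 0.0165], [0, 0, 0.6, 0, 0, 0], [0, 0, 0.6, 0, 0, 0], [0, 0, 0.6, 0, 0, 0], [0, 0, 0.5, 0, 0, 0], [0, 0, 0.25, 0, 0, 0], [0, 0, 0, 0, 0, 0], [0, 0, 0, 0, 0, 0], [0, 0, 0, 0, 0, 0]]}}

```text
clock: 2.4
position: [414.2, 196.8, 29.8]
eef_rot: [0.001, -0.014, 1.0, 0.0]
wrist_force: [0.9, -0.3, -0.2]
width: 50.0
grasp_force: 0.0
```

Call:
{"name": "apply_moves", "arguments": {"series": [[-0.2, 0, 0, 0, 0, 0], [-0.2, 0, 0, 0, 0, 0], [-0.2, 0, 0, 0, 0, 0], [-0.2, 0, 0, 0, 0, 0], [-0.1, 0, 0, 0, 0, 0], [-0.1, 0, 0, 0, 0, 0], [-0.1, 0, 0, 0, 0, 0], [0, 0, 0, 0, 0, 0], [0, 0, 0, 0, 0, 0]]}}

```text
clock: 3.15
position: [457.5, 197.5, 29.1]
eef_rot: [-0.0, -0.014, 1.0, -0.0]
wrist_force: [-0.2, -0.3, -0.2]
width: 50.3
grasp_force: 0.0
```

```bash
python3 - <<'E'
from h import *
import pickle
o=robot.get_obs();im=robot.read_camera("wrist");pickle.dump(o,open("o2.pkl","wb"))
cv2.imwrite("pics/w2.png",im)
cv2.imwrite("pics/w2c.png",cv2.resize(im[150:350,180:450],None,fx=2.9,fy=2.9,interpolation=cv2.INTER_CUBIC))
print(o["clock"],o["position"],o["eef_rot"],o["wrist_force"])
E
```

```text
3.15 [457.482 197.548  29.067] [-0.    -0.014  1.    -0.   ] [-0.217 -0.318 -0.157]
```

View pics/w2c.png

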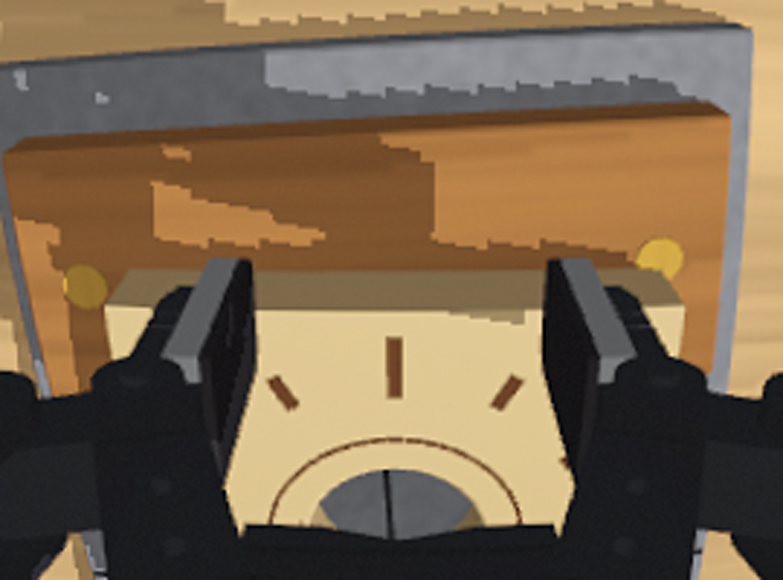

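The crop shows the blank's rear edge on its top face from crop (107,305) to (685,303), with the two fingers at about x=240 and x=555. I'll measure how far the blank has moved.

```bash
python3 - <<'E'
from h import *
import pickle
o=pickle.load(open("o2.pkl","rb"))
w=lambda q,z:plane("wrist",(np.array(q)+.5)/2.9-.5+[180,150],z,o)[:,:2]
print("edge top",w([(107,305),(685,303)],44),"edge bottom",w([(127,270),(655,272)],26))
print("tips",w([(220,260),(572,260)],36))
E
```

```text
edge top [[462.61  142.114]
 [458.958 251.179]] edge bottom [[463.298 140.878]
 [460.466 250.257]]
tips [[455.597 163.026]
 [453.626 230.02 ]]
```

The blank hasn't moved. Its edge is still at x≈461, and the tips of the half-open fingers hang at about z≈53, above the blank. I'll back off, shut the fingers so the tips sit at the TCP, and push with those.

Call:
{"name": "apply_moves", "arguments": {"series": [[0, 0, -0.5, 0, 0, 0], [0.4, 0, 0, 0, 0, 0], [0.5, 0, 0, 0, 0, 0], [0, 0, 0, 0, 0, 0], [0, 0, 0, 0, 0, 0], [0, 0, 0, 0, 0, 0]]}}

```text
clock: 3.7
position: [422.2, 196.9, 49.4]
eef_rot: [0.001, -0.014, 1.0, 0.0]
wrist_force: [-0.3, -0.1, 0.1]
width: 49.9
grasp_force: 0.0
```

Call:
{"name": "apply_moves", "arguments": {"series": [[0, 0, 0, 0, 0, 0], [0, 0, 0, 0, 0, 0], [0, 0, 0, 0, 0, 0], [0, 0, 0, 0, 0, 0], [0, 0, 0, 0, 0, 0], [0, 0, 0, 0, 0, 0], [0, 0, 0.2, 0, 0, 0], [0, 0, 0.2, 0, 0, 0], [0, 0, 0, 0, 0, 0]], "claw": 0, "newtons": 20}}

```text
clock: 4.45
position: [420.3, 196.2, 31.6]
eef_rot: [-0.001, -0.014, 1.0, -0.0]
wrist_force: [-0.2, 0.4, -0.5]
width: 0.1
grasp_force: 0.0
```

Call:
{"name": "apply_moves", "arguments": {"series": [[-0.2, 0, 0, 0, 0, 0], [-0.2, 0, 0, 0, 0, 0], [-0.2, 0, 0, 0, 0, 0], [-0.2, 0, 0, 0, 0, 0], [-0.1, 0, 0, 0, 0, 0], [-0.1, 0, 0, 0, 0, 0], [0, 0, 0, 0, 0, 0], [0, 0, 0, 0, 0, 0]]}}

```text
clock: 5.12
position: [461.6, 197.7, 33.2]
eef_rot: [-0.0, -0.014, 1.0, -0.0]
wrist_force: [-0.9, 0.3, 0.1]
width: 0.0
grasp_force: 0.0
```

```bash
python3 - <<'E'
from h import *
import pickle
o=robot.get_obs();im=robot.read_camera("wrist");pickle.dump(o,open("o3.pkl","wb"))
cv2.imwrite("pics/w3.png",im)
cv2.imwrite("pics/w3c.png",cv2.resize(im[150:350,180:450],None,fx=2.9,fy=2.9,interpolation=cv2.INTER_CUBIC))
print(o["clock"],o["position"],o["eef_rot"],o["wrist_force"])
E
```

```text
5.1167 [461.63  197.662  33.188] [-0.    -0.014  1.    -0.   ] [-0.902  0.298  0.119]
```

View pics/w3c.png

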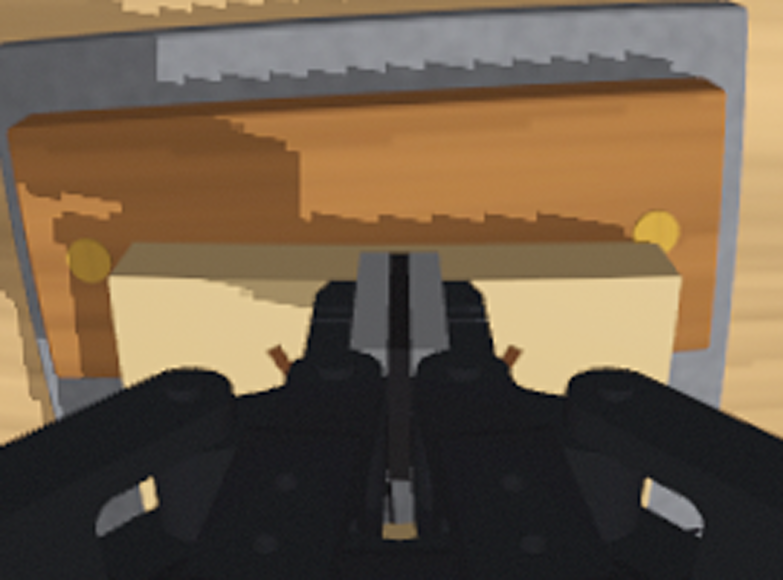

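The shut fingers stand at the edge centre, crop (400,252). The blank's top rear edge runs from (112,273) to (680,275).

```bash
python3 - <<'E'
from h import *
import pickle
o=pickle.load(open("o3.pkl","rb"))
w=lambda q,z:plane("wrist",(np.array(q)+.5)/2.9-.5+[180,150],z,o)[:,:2]
print("edge top",w([(112,273),(680,275)],44),"edge bottom",w([(130,243),(655,245)],26))
print("tip",w([(400,252)],33),w([(400,252)],44),"batten rear",w([(20,128),(722,82)],26))
o2=pickle.load(open("o2.pkl","rb"))
print(plane("wrist",(np.array([(15,150),(725,110)])+.5)/2.9-.5+[180,150],26,o2)[:,:2])
E
```

```text
edge top [[461.899 142.442]
 [459.129 250.918]] edge bottom [[463.049 140.817]
 [460.242 250.919]]
tip [[459.777 197.45 ]] [[455.164 197.311]] batten rear [[438.631 117.867]
 [424.952 261.308]]
[[438.041 118.046]
 [425.613 260.91 ]]
```

The blank is still at x≈461. I'll advance another 8 mm and check force and edge to learn whether the tip is touching it.

Call:
{"name": "apply_moves", "arguments": {"series": [[-0.1, 0, 0, 0, 0, 0], [-0.1, 0, 0, 0, 0, 0], [0, 0, 0, 0, 0, 0], [0, 0, 0, 0, 0, 0]]}}

```text
clock: 5.5
position: [470.0, 198.1, 33.3]
eef_rot: [0.0, -0.014, 1.0, 0.0]
wrist_force: [-0.3, 0.3, -0.4]
width: 0.1
grasp_force: 0.0
```

```bash
python3 - <<'E'
from h import *
import pickle
o=robot.get_obs();im=robot.read_camera("wrist");pickle.dump(o,open("o4.pkl","wb"))
s=robot.read_camera("side")
cv2.imwrite("pics/w4.png",im)
a=cv2.resize(im[150:300,200:430],None,fx=3.4,fy=3.4,interpolation=cv2.INTER_CUBIC)[:300,:780]
b=cv2.resize(s[130:230,270:400],None,fx=6,fy=3,interpolation=cv2.INTER_CUBIC)
cv2.imwrite("pics/w4c.png",np.vstack([a,b]))
print(o["clock"],o["position"],o["wrist_force"])
E
```

```text
5.5 [469.98  198.06   33.287] [-0.321  0.3   -0.4  ]
```

View pics/w4c.png

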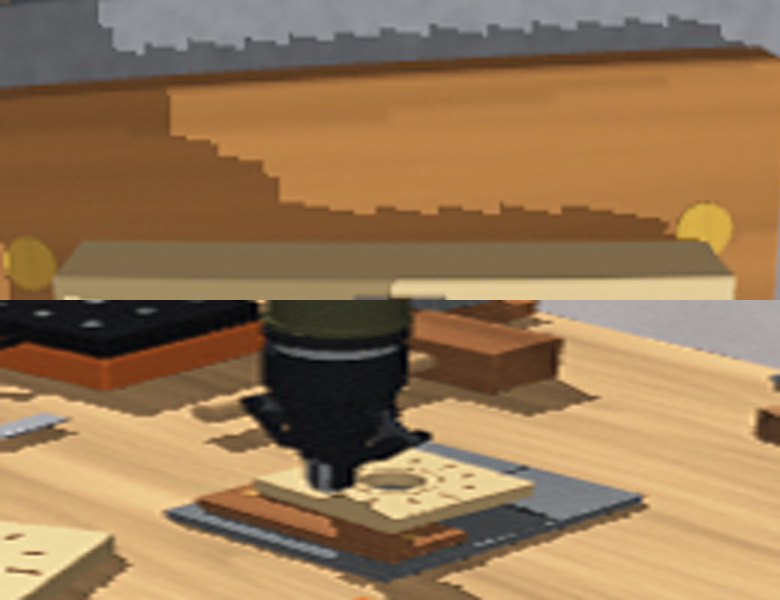

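The gripper has passed over the blank without touching it. The side view shows the tip above the blank's rear, with its lower end near crop (330,488), so the tips sit higher than the reported TCP. I'll triangulate the tip height.

```bash
python3 - <<'E'
from h import *
import pickle
o=pickle.load(open("o4.pkl","rb"))
for q in((310,488),(330,490),(355,488)):
    px=(270+(q[0]+.5)/6-.5,130+(q[1]-300+.5)/3-.5)
    c,d=rays("side",px)
    for y in(190,198,206):print(q,y,c+d[0]*(y-c[1])/d[0][1])
print(meet(rays("side",(270+330/6,130+189/3)),rays("wrist",(317.5,237.3),o)))
c,d=rays("wrist",(317.5,237.3),o);print([c+d[0]*(x-c[0])/d[0][0] for x in(459,462,465)])
E
```

```text
(310, 488) 190 [449.187 190.     65.974]
(310, 488) 198 [456.232 198.     58.964]
(310, 488) 206 [463.276 206.     51.954]
(330, 490) 190 [463.644 190.     57.285]
(330, 490) 198 [470.815 198.     50.199]
(330, 490) 206 [477.987 206.     43.114]
(355, 488) 190 [481.905 190.     52.172]
(355, 488) 198 [489.237 198.     45.041]
(355, 488) 206 [496.569 206.     37.91 ]
(array([465.056, 195.627,  51.724]), np.float64(8.92412254081936))
[array([459.   , 197.516,  55.751]), array([462.   , 197.605,  48.658]), array([465.   , 197.695,  41.564])]
```

Side and wrist views both put the tips about 17–22 mm above the reported TCP. I'll back off and lower the TCP to about 16 mm, which puts the tips near 35.

Call:
{"name": "apply_moves", "arguments": {"series": [[0.5, 0, 0, 0, 0, 0], [0.6, 0, 0, 0, 0, 0], [0, 0, 0, 0, 0, 0], [0, 0, 0.15, 0, 0, 0], [0, 0, 0.15, 0, 0, 0], [0, 0, 0.12, 0, 0, 0], [0, 0, 0, 0, 0, 0], [0, 0, 0, 0, 0, 0], [0, 0, 0, 0, 0, 0]]}}

```text
clock: 6.35
position: [426.1, 196.8, 16.1]
eef_rot: [-0.0, -0.014, 1.0, -0.0]
wrist_force: [0.4, -0.4, 0.5]
width: 0.3
grasp_force: 0.0
```

Call:
{"name": "apply_moves", "arguments": {"series": [[-0.15, 0, 0, 0, 0, 0], [-0.15, 0, 0, 0, 0, 0], [-0.15, 0, 0, 0, 0, 0], [-0.15, 0, 0, 0, 0, 0], [-0.1, 0, 0, 0, 0, 0], [-0.1, 0, 0, 0, 0, 0], [-0.1, 0, 0, 0, 0, 0], [-0.1, 0, 0, 0, 0, 0], [0, 0, 0, 0, 0, 0]]}}

```text
clock: 7.1
position: [466.9, 198.0, 16.5]
eef_rot: [0.001, -0.014, 1.0, 0.0]
wrist_force: [0.1, -0.7, -0.5]
width: -0.2
grasp_force: 0.0
```

```bash
python3 - <<'E'
from h import *
import pickle
o=robot.get_obs();im=robot.read_camera("wrist");pickle.dump(o,open("o5.pkl","wb"));cv2.imwrite("pics/w5.png",im)
print(o["clock"],o["position"],o["wrist_force"])
# rear top edge: bright/dark step along columns either side of the fingers
g=cv2.cvtColor(im,cv2.COLOR_BGR2HSV)
for c in(240,250,260,380,390,400):
    col=g[205:285,c];v=col[:,2].astype(int);i=np.argmax(v[3:]-v[:-3])+1;print(c,205+i,col[i],plane("wrist",(c,205+i+.5),44,o)[0,:2])
E
```

```text
7.1 [466.859 198.028  16.454] [ 0.126 -0.689 -0.503]
240 240 [ 15 160 171] [456.888 160.005]
250 246 [ 14 156 170] [459.826 164.849]
260 277 [ 19 102 137] [477.02  169.021]
380 243 [ 15 157 179] [456.352 227.625]
390 242 [ 15 156 178] [455.789 232.561]
400 242 [ 15 157 182] [455.771 237.635]
```

The blank is moving now: its rear edge is at about 477, matching TCP + 11. I'll push most of the rest, then check its pose.

Call:
{"name": "apply_moves", "arguments": {"series": [[-0.1, 0, 0, 0, 0, 0], [-0.1, 0, 0, 0, 0, 0], [-0.1, 0, 0, 0, 0, 0], [-0.1, 0, 0, 0, 0, 0], [0, 0, 0, 0, 0, 0], [0, 0, 0, 0, 0, 0]]}}

```text
clock: 7.65
position: [482.6, 198.5, 16.5]
eef_rot: [0.001, -0.014, 1.0, 0.0]
wrist_force: [0.3, 0.0, 1.0]
width: -0.2
grasp_force: 0.0
```

```bash
python3 - <<'E'
from h import *
import pickle
o=robot.get_obs();im=robot.read_camera("wrist");pickle.dump(o,open("o6.pkl","wb"));cv2.imwrite("pics/w6.png",im)
print(o["clock"],o["position"],o["wrist_force"])
g=cv2.cvtColor(im,cv2.COLOR_BGR2HSV)
m=cv2.inRange(g,(17,70,150),(25,118,255))[200:330,190:440]
m=cv2.morphologyEx(m,cv2.MORPH_OPEN,np.ones((3,3)))
for r in range(50,90,5):
    x=np.flatnonzero(m[r]);print(200+r,(x.min()+190,x.max()+190,len(x)) if len(x) else None)
for c in(245,255,265,365,375,385):
    y=np.flatnonzero(m[:,c-190]);print(c,y.min()+200 if len(y) else None, plane("wrist",(c,y.min()+199.5),44,o)[0,:2] if len(y) else "")
E
```

```text
7.65 [482.553 198.469  16.487] [0.255 0.008 1.03 ]
250 None
255 None
260 None
265 None
270 None
275 None
280 None
285 (np.int64(212), np.int64(418), 11)
245 None 
255 None 
265 None 
365 None 
375 None 
385 None
```

```bash
python3 - <<'E'
from h import *
import pickle
o=pickle.load(open("o6.pkl","rb"));g=cv2.cvtColor(cv2.imread("pics/w6.png"),cv2.COLOR_BGR2HSV)
m=cv2.inRange(g,(17,60,90),(28,125,255))[225:320]
for c in(230,240,250,260,270,360,370,380,390,400):
    y=np.flatnonzero(m[:,c]);v=g[225:320,c]
    print(c,(y[0]+225,len(y),plane("wrist",(c,y[0]+224.5),26,o)[0,:2]) if len(y) else None,[tuple(map(int,v[k])) for k in(20,40,50,60,75)] if c in(250,380) else "")
E
```

```text
230 (np.int64(264), 21, array([495.433, 148.715])) 
240 (np.int64(264), 13, array([495.015, 154.69 ])) 
250 (np.int64(265), 12, array([495.278, 160.521])) [(14, 159, 128), (20, 109, 141), (19, 106, 142), (128, 34, 30), (98, 29, 35)]
260 (np.int64(265), 20, array([494.926, 166.31 ])) 
270 (np.int64(265), 20, array([494.608, 172.025])) 
360 (np.int64(266), 17, array([493.729, 222.349])) 
370 (np.int64(266), 20, array([493.706, 228.05 ])) 
380 (np.int64(266), 12, array([493.712, 233.821])) [(15, 156, 185), (17, 36, 113), (19, 105, 139), (110, 46, 33), (108, 34, 37)]
390 (np.int64(266), 11, array([493.747, 239.677])) 
400 (np.int64(266), 12, array([493.813, 245.633]))
```

The rear edge is at 494.2 and the blank's yaw is unchanged at about 1°, with about 11 mm to go. I'll push 9 mm more, retreat and look.

Call:
{"name": "apply_moves", "arguments": {"series": [[-0.08, 0, 0, 0, 0, 0], [-0.07, 0, 0, 0, 0, 0], [-0.07, 0, 0, 0, 0, 0], [0, 0, 0, 0, 0, 0], [0, 0, 0, 0, 0, 0], [0, 0, 0, 0, 0, 0]]}}

```text
clock: 8.2
position: [490.4, 198.5, 16.4]
eef_rot: [-0.0, -0.014, 1.0, 0.0]
wrist_force: [-0.8, -0.5, -0.2]
width: -0.5
grasp_force: 0.0
```

```bash
cat > e.py <<'E'
from h import *
o=robot.get_obs();im=robot.read_camera("wrist");cv2.imwrite(f"pics/w_{o['clock']:.2f}.png",im)
print(o["clock"],o["position"],o["wrist_force"])
g=cv2.cvtColor(im,cv2.COLOR_BGR2HSV)
m=cv2.inRange(g,(17,60,90),(28,125,255))[225:320]
for c in(240,250,260,270,360,370,380,390):
    y=np.flatnonzero(m[:,c])
    print(c,(y[0]+225,len(y),plane("wrist",(c,y[0]+224.5),26,o)[0,:2],plane("wrist",(c,y[0]+224.5),12,o)[0,:2]) if len(y) else None)
E
python3 e.py
```

```text
8.2 [490.381 198.548  16.403] [-0.762 -0.484 -0.16 ]
240 (np.int64(252), 25, array([495.196, 155.333]), array([502.058, 151.582]))
250 (np.int64(252), 26, array([494.862, 161.096]), array([501.693, 157.873]))
260 (np.int64(251), 35, array([493.941, 166.798]), array([500.688, 164.098]))
270 (np.int64(251), 34, array([493.663, 172.394]), array([500.384, 170.207]))
360 (np.int64(249), 35, array([490.973, 221.538]), array([497.448, 223.855]))
370 (np.int64(249), 37, array([490.911, 227.095]), array([497.38 , 229.921]))
380 (np.int64(249), 30, array([490.869, 232.717]), array([497.335, 236.059]))
390 (np.int64(249), 28, array([490.848, 238.421]), array([497.311, 242.285]))
```

The edge row jumped, which suggests a drop. I'll raise, retreat and look.

Call:
{"name": "apply_moves", "arguments": {"series": [[0.2, 0, 0, 0, 0, 0], [0.4, 0, -0.4, 0, 0, 0], [0.5, 0, -0.8, 0, 0, 0], [0.3, 0, -0.9, 0, 0, 0], [0, 0, -0.9, 0, 0, 0], [0, 0, -0.6, 0, 0, 0], [0, 0, 0, 0, 0, 0], [0, 0, 0, 0, 0, 0], [0, 0, 0, 0, 0, 0]]}}

```text
clock: 9.0
position: [433.1, 196.7, 159.8]
eef_rot: [-0.001, -0.014, 1.0, -0.0]
wrist_force: [-0.9, -0.2, 0.5]
width: 0.1
grasp_force: 0.0
```

```bash
python3 - <<'E'
from h import *
o=robot.get_obs();w=robot.read_camera("wrist");t=robot.read_camera("top");s=robot.read_camera("side")
import pickle;pickle.dump(o,open("o7.pkl","wb"))
print(o["clock"],o["position"])
for n,i in(("w7",w),("t7",t),("s7",s)):cv2.imwrite(f"pics/{n}.png",i)
a=cv2.resize(t[120:210,285:365],(400,450),interpolation=cv2.INTER_CUBIC)
b=cv2.resize(s[150:240,290:390],(400,360),interpolation=cv2.INTER_CUBIC)
c=np.zeros((600,800,3),np.uint8);c[:450,:400]=a;c[:360,400:]=b
c[360:600,400:]=cv2.resize(w[160:340,170:470],(400,240))
cv2.imwrite("pics/f.png",c)
E
```

```text
9.0 [433.143 196.663 159.763]
```

View pics/f.png

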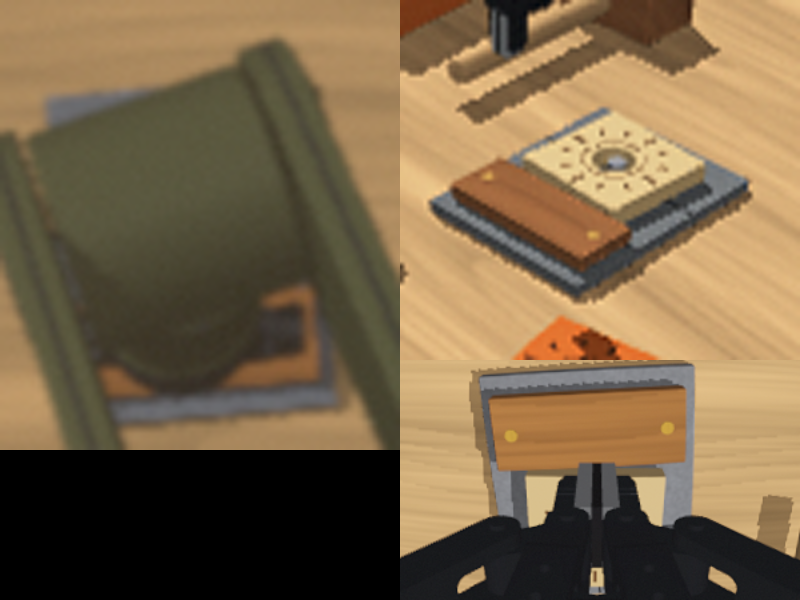

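The side view shows the steel pin inside the blank's hole (crop (617,161)), with the blank's top barely above the batten and its rear edge in front of it. I'll check height and tilt numerically from the corners.

```bash
python3 - <<'E'
from h import *
import pickle
p=lambda q:np.array([(290+(x-400+.5)/4-.5,150+(y+.5)/4-.5) for x,y in q])
top=p([(525,155),(607,112),(705,165),(622,212)]);h=p([(615,160),(618,162)])
for z in(30,44):
    c=plane("side",top,z)[:,:2];print(z,"corners",c.tolist(),"mid",c.mean(0),"sides",np.linalg.norm(c-np.roll(c,-1,0),axis=1),"hole",plane("side",h[0],z)[0])
print("pin top z26",plane("side",h[1],26))
# vertical gap: lower corner of blank side vs board
print("lower corners",plane("side",p([(622,230),(704,183)]),12)[:,:2].tolist())
o=pickle.load(open("o7.pkl","rb"));w=cv2.imread("pics/w7.png")
q=[(170+(x-400)*.75,160+(y-360)*.75) for x,y in((527,475),(666,475))]
for z in(30,44):print("wrist rear top",z,plane("wrist",q,z,o)[:,:2].tolist())
E
```

```text
30 corners [[500.4308288854737, 250.42123125150113], [601.9909075345363, 256.9310199111942], [607.1378595185344, 140.96283592972884], [505.0626741277524, 135.16286346851803]] mid [553.656 195.869] sides [101.768 116.082 102.24  115.351] hole [553.965 195.506  30.   ]
44 corners [[486.10799926443167, 234.11786101754785], [585.9624818341161, 240.5183245352831], [591.0229961032028, 126.49770580349468], [490.6620574747328, 120.7951378581323]] mid [538.439 180.482] sides [100.059 114.133 100.523 113.414] hole [538.743 180.125  44.   ]
pin top z26 [[558.132 195.979  26.   ]]
lower corners [[505.71644216498294, 134.7519017705805], [607.095738540191, 140.39367839294607]]
wrist rear top 30 [[498.47079134492253, 143.8029075839943], [495.2667168384547, 252.50507305332238]]
wrist rear top 44 [[491.993628650176, 146.2286301677014], [488.9430751220728, 249.72240776729902]]
```

The blank is flat on the board: its top corners at z=30 line up with its lower corners at z=12. The hole is about 4–5 mm from the pin axis, and the arm is clear.

```bash
python3 -c "
from bench import robot
print(robot.hand_in())"
```

```text
the job is handed in; nothing more can be done
None
```

The birch blank is flat on the grey board with the pin in its hole (about 4–5 mm off centre by camera), the walnut blank was never approached, and the job was handed in about 9 s into the 29 s limit (no verdict was returned).

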